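# Walk the press die back to its stops and clamp it

## Robot

A 7-joint arm with a two-finger parallel gripper is mounted at the origin on the work surface. World frame = base frame: x ahead of the robot, y to its left, z up, the work surface at z = 0. Lengths are in m, angles in rad, forces in N, time in s.
With the tool pointing down it reaches from about 0.35 to 0.9 m from the base axis. Payload 8.1 kg.
Tool frame: the origin (TCP) lies midway between the tips of the shut fingers; the grasp point (between the pads) lies behind it (arm.tcp_to_grasp is the z of the grasp point in the tool frame, in m); z points along the fingers, y is the line along which they close (so a half turn about z gives the same grasp; the last joint's range is limited). The gripper opens to 92 mm and grips with 3 to 60 N. Pads are 19 mm wide; open, the fingers measure 130 mm over their backs; the gripper's body (75 mm by 190 mm) begins 47 mm behind the grasp point.
Start: joints at [-1.361, 0.434, 0.025, 1.573, -0.012, 1.134, -0.075], TCP at [0.192, 0.595, 0.227] pointing down, gripper open.
Joint ranges: [-2.62, 2.62], [-0.44, 2.09], [-1.27, 1.32], [0.08, 2.57], [-1.32, 4.46], [0.12, 2], [-2.74, 2.74]. Speed limits (rad/s): [2.22, 2.22, 3.01, 3.01, 3.14, 3.14, 3.14].

## Interface

Orientations are given as a rotation vector (axis times angle).
In Python, from cell import readout, vision, arm gives the robot as it stands.
- The arm moves only by the tool carry_out, never from a script. Its argument "increments" is one flat list of numbers, 6 for each row, row after row: the shift along the world's x, y, z in mm, then the turn, a rotation vector about the world's x, y, z in rad. In form: [tx, ty, tz, wx, wy, wz, tx, ty, tz, wx, wy, wz, ...]. A call has 1 to 20 rows; each row shifts and turns the commanded pose from where the row before left it; what a row does not reach is not made up. A row lasts 1/8 s, in which the tool goes at most 62.5 mm and 10.7 degrees, less where a joint would pass 70% of its speed; a pose out of reach is approached as far as the arm can. A call with a gripper value outside its range is refused whole. "grip" is the closure, from 0 (fully open) to 1 (shut), set as the call begins (left out, the last holds). The fingers move at their own pace and stop on an object; "newtons" is the grip in N (left out, the last holds). Time passes only in rows, so rows that do not move let the fingers close. It gives the time, the measured TCP pose, the force, the opening and the grip force at its end, in the units of the state.
- readout.observe(): the state, without advancing time (a new reading comes with each control period).
- vision.get_image(name): name is "scene" or "top"; returns the picture (480x640x3 uint8, red, green, blue); there is no depth.
- vision.calibration(name): a dict with "fov_y" (degrees; the focal length in pixels is half the picture's height over the tangent of half this angle, whatever the lens; pixels are square), "cx", "cy" (the principal point, pixels), "k1" (the pictures are not rectified: a ray, as slopes to the right and down, at radius r is drawn at 1 + k1 r^2 times it, then the intrinsics apply), "pose" (4x4, takes a point from camera to world coordinates). Camera axes: x right, y up, looking along -z (the intrinsics and any distortion apply to the point x, -y, -z); pixel columns grow to the right and rows downward; lengths in m; the calibration is good to about 2 mm. A picture is of the moment at which its call begins. calibration takes no time and is no camera call.
- arm.sign_off(): hands the job in; it is judged then, once.
The state is a dict: "clock": time; "joints": joint angles; "dq": joint speeds; "joint_efforts": joint torques, N m; "position": TCP position; "ee_rot": TCP orientation; "force": force on the tool from outside, world axes, zero at the start; "ft_torque": the same for the moment, N m; "width": opening from 0.0 (shut) to 1.0 (fully open); "gripper_force": force on a finger pad.
Only numpy, scipy, OpenCV 4.12 (cv2) and the standard library are available. Lean on these libraries where they do the work, as an engineer would, in place of code of your own. Each camera call takes 0.05 s, during which the arm holds its last target. There are 200 camera calls.

## Task

Walk the heavy lower die back across the setting plate by pushing its near left and near right corners in turn, never letting it slew more than about 15 degrees from square or bang into the stops, until it sits square against both yellow stops, roughly midway between the open clamps. Push only on the bare shoe: keep off the guide posts and the stock guide. Then press both red clamp handles fully down, leaving the upper die half, the blue tray, the mallet and the spanner where they lie.

Things in the scene. Friction and masses are not known exactly. Their poses are not given: they have to be found in the camera images.
- die: loose heavy lower half of a press die (3.5 to 4.7 kg). Alloy shoe 110 (x) x 230 (y) x 30 (z) mm, origin at the centre of its underside, x away from the robot, y left. On it a dark block 76 x 110 mm, top at z = 55. The near face (x = -55 mm) is free to push at |y| = 50 to 115 mm; a push near its end takes 5 to 10 N and swings that end ahead. It slides, does not tip, stops when not pushed
- die_top: the die's delicate parts, fixed to it, same origin and axes: two ground steel guide posts 20 mm across (at x = +36, y = +-90 mm, up to z = 110 mm) and the stock guide, a shelf 76 mm wide with brass rails that juts out of the near side from x = -38 to -100 mm, |y| below 38 mm, z = 43 to 57 mm. Not to be touched
- plate: fixed dark steel setting plate 340 (x) x 500 (y) x 20 (z) mm on the bench; origin at the centre of its underside, x away from the robot, y left. Its two yellow back stops, 26 mm high, are at plate y = +-85 mm with their front faces at plate x = +120 mm
- home (a point): point on the plate's top where the die's origin is when the die is home: plate (65, 0, 20) mm; axes as the plate
- clamp_left (a joint): left toggle clamp, rad: 0 = open (red handle raised 52 deg, its end 155 mm over the bench; arm upright, 130 mm high), 0.85 = closed (handle almost level, its top 82 to 85 mm over the bench). Handle 95 mm long, 20 wide, points outwards (plate +y), hinged on a line along plate x through plate point (55, +168, 72) mm. Pressed straight down 42 mm outwards of the hinge (2 to 4 N) it closes fully, and stays. The arm comes down with it
- clamp_right (a joint): right toggle clamp, rad: 0 = open (red handle raised 52 deg, its end 155 mm over the bench; arm upright, 130 mm high), 0.85 = closed (handle almost level, its top 82 to 85 mm over the bench). Handle 95 mm long, 20 wide, points outwards (plate -y), hinged on a line along plate x through plate point (55, -168, 72) mm. Pressed straight down 42 mm outwards of the hinge (2 to 4 N) it closes fully, and stays. The arm comes down with it
- clamp_left_tip (a point): middle of the outer end of the left clamp's red handle, 95 mm from its hinge; moves with the handle
- clamp_right_tip (a point): middle of the outer end of the right clamp's red handle, 95 mm from its hinge; moves with the handle
- upper_die: upper half of the die lying upside down: 110 x 230 mm alloy plate with two brass bushes, about 70 mm high; bystander, origin under its middle
- blue_tray: blue open tray 130 x 190 x 45 mm; bystander, origin under its middle
- mallet: mallet with a brass head, 260 mm, lying on the bench; bystander
- spanner: open-ended spanner, 190 mm, lying on the bench; bystander

How it is judged:
On the way, in this order (a step that is already met when the one before it is completed fails the run):
1. the die has been walked at least 40 mm, to within 70 mm of its home, with the clamps open (distance of die from where it was at the start of the episode above 0.04 m and x of die in the frame of home above -0.07 m and value of joint each of clamp_left, clamp_right below 0.3 rad), for 0.1 s.
2. the die rests square against both stops, with the clamps still open (x of die in the frame of home above -0.004 m and y of die in the frame of home between -0.015 and 0.015 m and angle between the x axis of die and the x axis of home, either way round below 0.03 rad and linear speed of die below 0.01 m/s and value of joint each of clamp_left, clamp_right below 0.3 rad), for 0.2 s.
At the end, for the whole second after the job is handed in: the die is at rest within 4 mm of its home against the stops, within 15 mm of it sideways and square to the plate within 0.03 rad, and both clamp handles are down past 0.76 of 0.85 rad (x of die in the frame of home above -0.004 m and y of die in the frame of home between -0.015 and 0.015 m and angle between the x axis of die and the x axis of home, either way round below 0.03 rad and linear speed of die below 0.01 m/s and value of joint each of clamp_left, clamp_right above 0.76 rad); the robot touches nothing.
It fails at once if the die slews more than 0.28 rad (16 degrees) from square (angle between the x axis of die and the x axis of home, either way round above 0.28 rad).
It fails at once if the die moves faster than 0.3 m/s (slammed) (linear speed of die above 0.3 m/s).
It fails at once if the robot presses on the guide posts or the stock guide with more than 2 N (contact force between die_top and the fingers above 2 N or contact force between die_top and the arm above 2 N).
It fails at once if the upper die half, the tray, the mallet or the spanner is moved more than 20 mm (distance of any of upper_die, blue_tray, mallet, spanner from where it was at the start of the episode above 0.02 m).
It also fails if it takes over 72 s, if anything falls off the work surface, if the arm or the gripper's body presses on something with over 40 N, if the wrist force passes 120 N, or if a joint passes its speed limit or range.

## Working session

There is one attempt and no reset: what is moved stays moved. The work goes in short steps, Python scripts to look and compute and a tool call to move; the robot and the scene stay as the last step left them, time stands still between calls to the robot, and variables do not carry over. Pictures are saved under pics/ and viewed, at most 10 in all, crops included, and the job is handed in when it is done.

Besides the shell and the picture viewer there is one more tool, called after "Emit:" as a command line: name --argument value ..., lists and objects as JSON in quotes. carry_out: Moves the arm, as the interface text tells. Its arguments: {"type":"object","properties":{"increments":{"type":"array","items":{"type":"number"}},"grip":{"type":"number"},"newtons":{"type":"number"}},"required":["increments"]}

```bash
mkdir -p pics
cat > h.py <<'E'
import numpy as np, cv2
from cell import readout, vision, arm
def K(n):
    c=vision.calibration(n); f=240/np.tan(np.radians(c['fov_y'])/2); return c,f
def ray(n,uv):
    c,f=K(n); p=np.array(c['pose']); d=np.array([(uv[0]-c['cx'])/f,(uv[1]-c['cy'])/f])
    s=d.copy()
    for _ in range(20): s=d/(1+c['k1']*(s@s))
    return p[:3,3], p[:3,:3]@np.array([s[0],-s[1],-1])
def onz(n,uv,z):
    o,d=ray(n,uv); return o+d*(z-o[2])/d[2]
def proj(n,P):
    c,f=K(n); p=np.array(c['pose']); q=p[:3,:3].T@(np.array(P)-p[:3,3]); s=np.array([q[0],-q[1]])/-q[2]
    s=s*(1+c['k1']*(s@s)); return s*f+[c['cx'],c['cy']]
def tri(a,ua,b,ub):
    o1,d1=ray(a,ua);o2,d2=ray(b,ub)
    t=np.linalg.lstsq(np.c_[d1,-d2],o2-o1,rcond=None)[0]
    A=o1+t[0]*d1;B=o2+t[1]*d2; return (A+B)/2,np.linalg.norm(A-B)
def save(n,f):
    im=vision.get_image(n); cv2.imwrite(f,im[:,:,::-1]); return im
E
python3 - <<'E'
from h import *
for n in('scene','top'): save(n,f'pics/{n}0.png'); c=vision.calibration(n); print(n,c['fov_y'],c['k1'],np.round(c['pose'],3).tolist())
s=readout.observe(); print({k:np.round(v,3).tolist() for k,v in s.items()}, arm.tcp_to_grasp)
E
```

```text
scene 51.45573309535571 -0.13042696857857553 [[0.37, -0.612, 0.699, 1.274], [0.929, 0.235, -0.285, -0.32], [0.01, 0.755, 0.656, 0.813], [0.0, 0.0, 0.0, 1.0]]
top 57.17240214500874 -0.04673568021416106 [[0.01, 0.998, -0.07, 0.448], [-1.0, 0.011, 0.015, 0.002], [0.016, 0.07, 0.997, 1.361], [0.0, 0.0, 0.0, 1.0]]
{'clock': 0.1, 'joints': [-1.361, 0.435, 0.025, 1.574, -0.012, 1.134, -0.075], 'dq': [-0.002, -0.001, -0.001, -0.003, 0.001, -0.001, 0.001], 'joint_efforts': [0.003, -66.913, 0.988, -31.514, -0.06, 0.037, 0.0], 'position': [0.192, 0.594, 0.226], 'ee_rot': [-0.489, -3.103, 0.002], 'force': [-0.036, -0.532, 0.484], 'ft_torque': [-0.003, -0.04, 0.007], 'gripper_force': 0.0, 'width': 1.004} -0.0188
```

View pics/scene0.png

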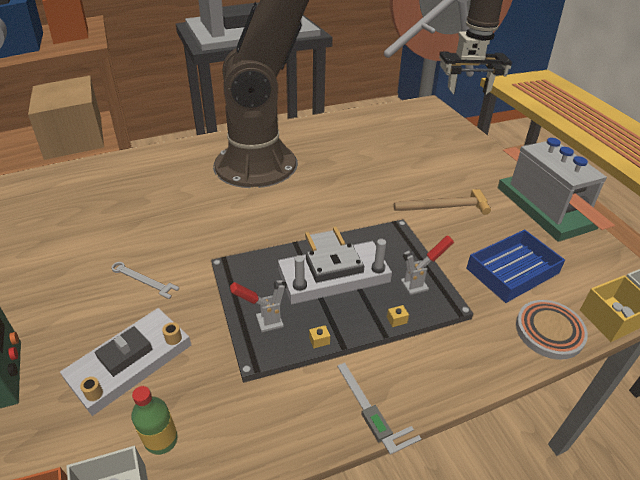

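View pics/top0.png

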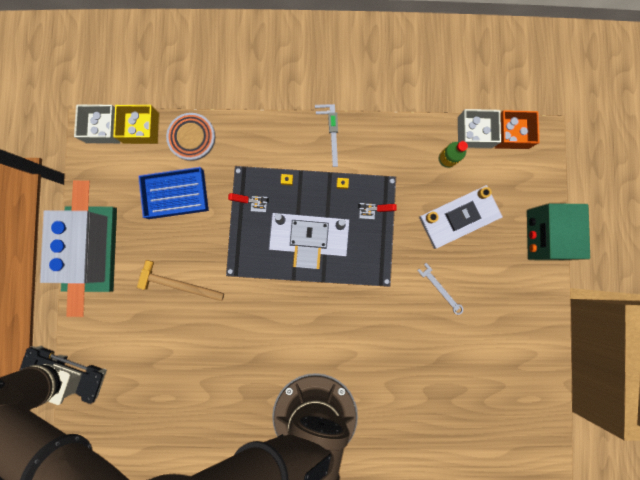

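The scene view shows the plate with the die on it, the clamps open with red handles at (245,292) and (440,247), and the yellow stops at (320,335) and (398,316). In the top view the plate spans (228..396, 167..285). The die shoe is at about (308,235), with its stock guide toward the robot at (308,258).

```bash
cat >> h.py <<'E'
def big(m,k=1):
    cs,_=cv2.findContours(m.astype(np.uint8),cv2.RETR_EXTERNAL,cv2.CHAIN_APPROX_NONE); return sorted(cs,key=cv2.contourArea)[::-1][:k]
def rect_world(n,c,z):
    P=np.array([onz(n,p[0]+0.0,z)[:2]*1000 for p in c],np.float32); return cv2.minAreaRect(P),P
def shoe(im):
    """bright shoe top, top view"""
    hsv=cv2.cvtColor(im,cv2.COLOR_RGB2HSV); m=(hsv[:,:,1]<45)&(hsv[:,:,2]>165); r=np.zeros_like(m); r[160:290,225:400]=1
    return m&r
E
python3 - <<'E'
from h import *
im=cv2.imread('pics/top0.png')[:,:,::-1].copy(); hsv=cv2.cvtColor(im,cv2.COLOR_RGB2HSV)
r=np.zeros((480,640),bool); r[155:300,215:410]=1
wood=(hsv[:,:,1]>60)&(hsv[:,:,2]>90)
m=((~wood)&r).astype(np.uint8); m=cv2.morphologyEx(m,cv2.MORPH_OPEN,np.ones((5,5)))
c=big(m)[0]; R,P=rect_world('top',c,.02); print('plate',R)
y=(hsv[:,:,0]>20)&(hsv[:,:,0]<32)&(hsv[:,:,1]>180)&(hsv[:,:,2]>150)&r
for c in big(y,4): print('yel',cv2.contourArea(c),rect_world('top',c,.046)[0])
rd=((hsv[:,:,0]<6)|(hsv[:,:,0]>174))&(hsv[:,:,1]>180)&(hsv[:,:,2]>100)&r
for c in big(rd,3): print('red',cv2.contourArea(c),cv2.boundingRect(c),rect_world('top',c,.13)[0])
s=shoe(im)
for c in big(cv2.morphologyEx(s.astype(np.uint8),cv2.MORPH_OPEN,np.ones((3,3))),3): print('shoe',cv2.contourArea(c),rect_world('top',c,.05)[0])
cr=cv2.resize(im[160:292,220:404],None,fx=4.3,fy=4.3,interpolation=cv2.INTER_CUBIC)
cv2.imwrite('pics/c0.png',cr[:,:,::-1])
E
```

```text
plate ((578.862060546875, 14.752700805664062), (497.7659912109375, 337.9751892089844), 86.88093566894531)
yel 91.0 ((707.49365234375, -77.93231201171875), (27.564416885375977, 33.447994232177734), 0.7460210919380188)
yel 90.5 ((717.6068115234375, 91.42945098876953), (27.55316734313965, 33.27876663208008), 0.6789392232894897)
red 111.5 (228, 193, 20, 10) ((644.1782836914062, 221.9575958251953), (56.075714111328125, 19.46134376525879), 79.21743774414062)
red 104.0 (377, 204, 20, 8) ((621.9328002929688, -197.54150390625), (19.243263244628906, 54.74091720581055), 4.811157703399658)
shoe 2177.5 ((549.8351440429688, 21.62860107421875), (230.03565979003906, 109.57489776611328), 85.57313537597656)
shoe 370.0 ((481.2353515625, 27.37002182006836), (59.22304153442383, 61.594417572021484), 85.40068054199219)
shoe 23.5 ((766.1454467773438, -54.628013610839844), (18.53758430480957, 12.113775253295898), 0.43094903230667114)
```

View pics/c0.png

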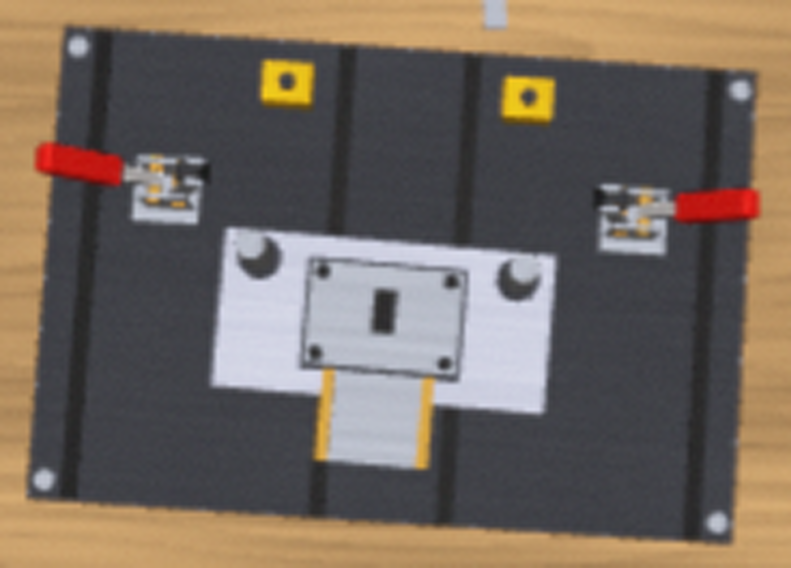

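Measured, in agreement with the given sizes (plate 498 x 338, shoe 230 x 110, stop spacing about 170):

| Item | Position | Yaw |
|---|---|---|
| Plate | centre (579, 15) mm | -3.2° |
| Die | (550, 22) mm, about 94 mm short of home and 5 mm left | -1.2° relative to the plate |

I'll confirm the heights by triangulation, then move in. The fingers will be shut and the tool leaned back 15°, so the gripper body clears the posts and clamps.

```bash
cat > d.py <<'E'
from h import *
C=np.array([579.,14.7]); a=np.radians(-3.25); ex=np.array([np.cos(a),np.sin(a)]); ey=np.array([-np.sin(a),np.cos(a)])
def plate(w): d=np.array(w)[:2]-C; return np.array([d@ex,d@ey])
def world(p): return C+p[0]*ex+p[1]*ey
E
python3 - <<'E'
from d import *
top=cv2.imread('pics/top0.png')[:,:,::-1].copy(); sc=cv2.imread('pics/scene0.png')[:,:,::-1].copy()
def cents(im,f,roi):
    h=cv2.cvtColor(im,cv2.COLOR_RGB2HSV); m=f(h); r=np.zeros_like(m); r[roi[0]:roi[1],roi[2]:roi[3]]=1
    o=[]
    for c in big(m&r,2): M=cv2.moments(c); o.append((M['m10']/M['m00'],M['m01']/M['m00']))
    return sorted(o)
red=lambda h:((h[:,:,0]<6)|(h[:,:,0]>174))&(h[:,:,1]>180)&(h[:,:,2]>100)
yel=lambda h:(h[:,:,0]>20)&(h[:,:,0]<32)&(h[:,:,1]>170)&(h[:,:,2]>120)
for n,f,rs in(('red',red,(225,310,225,460)),('yel',yel,(300,350,300,415))):
    t=cents(top,f,(160,300,220,404)); s=cents(sc,f,rs)[::-1]  # scene mirrored: left clamp at right
    for i in range(2): P,e=tri('top',t[i],'scene',s[i]); print(n,np.round(P*1000,1),'gap',round(e*1000,1),'plate',plate(P*1000).round(1))
# shoe near corners, two views: scene pixels predicted vs. white mask edge
for q in [(-55,115),(-55,-115),(55,115),(55,-115)]:
    b=np.radians(-4.43); w=np.array([549.8,21.6])+[q[0]*np.cos(b)-q[1]*np.sin(b),q[0]*np.sin(b)+q[1]*np.cos(b)]
    print(q,w.round(1),'scene px',proj('scene',[*w/1000,.05]).round(1),plate(w).round(1))
h=cv2.cvtColor(sc,cv2.COLOR_RGB2HSV); m=(h[:,:,1]<45)&(h[:,:,2]>165); r=np.zeros_like(m); r[220:310,270:400]=1
c=big(m&r)[0][:,0]; print('scene shoe extremes',[c[i].tolist() for i in(c[:,0].argmin(),c[:,0].argmax(),c[:,1].argmax())])
E
```

```text
red [633.5  19.  136.3] gap 397.7 plate [54.2  7.4]
red [ 618.1 -203.7  141.3] gap 15.7 plate [  51.5 -215.9]Traceback (most recent call last):
  File "<stdin>", line 12, in <module>
IndexError: list index out of range
```

Emit:
carry_out --increments '[17, -41, -5, 0, 0, 0.032, 17, -41, -5, 0, 0, 0.032, 17, -41, -5, 0, 0, 0.032, 17, -41, -5, 0, 0, 0.032, 17, -41, -5, 0, 0, 0.032, 17, -41, -5, 0, 0, 0.032, 17, -41, -5, 0, 0, 0.032, 17, -41, -5, 0, 0, 0.032, 17, -41, -5, -0.0018, -0.0327, 0, 17, -41, -5, -0.0018, -0.0327, 0, 17, -41, -5, -0.0018, -0.0327, 0, 17, -41, -5, -0.0018, -0.0327, 0, 17, -41, -5, -0.0018, -0.0327, 0, 17, -41, -5, -0.0018, -0.0327, 0, 17, -41, -5, -0.0018, -0.0327, 0, 12, -38, -5, -0.0018, -0.0327, 0, 0, 0, 0, 0, 0, 0]' --grip 1 --newtons 10

```text
clock: 2.22
position: [0.4588, -0.0612, 0.1463]
ee_rot: [0.089, 2.879, -0.012]
force: [0.3, -0.3, -0.0]
width: 0.004
gripper_force: 0.0
```

The arm is in place behind the right side. I'll fix the height check by loosening the red and yellow masks in the shaded scene view.

Run:
```python
from d import *
top=cv2.imread('pics/top0.png')[:,:,::-1].copy(); sc=cv2.imread('pics/scene0.png')[:,:,::-1].copy()
def cents(im,f,rois):
    h=cv2.cvtColor(im,cv2.COLOR_RGB2HSV); o=[]
    for a in rois:
        m=f(h); r=np.zeros_like(m); r[a[0]:a[1],a[2]:a[3]]=1; v,u=np.nonzero(m&r); o.append((u.mean(),v.mean()))
    return o
red=lambda h:((h[:,:,0]<8)|(h[:,:,0]>172))&(h[:,:,1]>150)&(h[:,:,2]>70)
yel=lambda h:(h[:,:,0]>17)&(h[:,:,0]<34)&(h[:,:,1]>130)&(h[:,:,2]>90)
for n,f,rt,rs in(('red',red,[(185,215,224,250),(195,222,375,400)],[(230,265,420,458),(278,308,226,260)]),('yel',yel,[(170,188,276,298),(174,192,332,352)],[(302,330,385,412),(322,350,305,333)])):
    t=cents(top,f,rt); s=cents(sc,f,rs)
    for i in range(2): P,e=tri('top',t[i],'scene',s[i]); print(n,np.round(P*1000,1),'gap',round(e*1000,1),'plate',plate(P*1000).round(1))
for q in [(-55,115),(-55,-115),(55,115),(55,-115)]:
    b=np.radians(-4.43); w=np.array([549.8,21.6])+[q[0]*np.cos(b)-q[1]*np.sin(b),q[0]*np.sin(b)+q[1]*np.cos(b)]
    print(q,w.round(1),'scene px',proj('scene',[*w/1000,.05]).round(1),plate(w).round(1))
h=cv2.cvtColor(sc,cv2.COLOR_RGB2HSV); m=(h[:,:,1]<45)&(h[:,:,2]>150); r=np.zeros_like(m); r[220:310,270:400]=1
c=big(m&r)[0][:,0]; print('scene shoe extremes',[c[i].tolist() for i in(c[:,0].argmin(),c[:,0].argmax(),c[:,1].argmax())])
```

```text
red [646.  223.8 118.6] gap 0.0 plate [ 55.1 212.5]
red [ 622.8 -198.8  120.7] gap 0.0 plate [  55.8 -210.7]
yel [718.5  92.5  33.2] gap 0.4 plate [134.9  85.6]
yel [709.2 -78.   33.4] gap 1.7 plate [135.2 -85.2]
(-55, 115) [503.8 140.5] scene px [372.1 240.7] [-82.2 121.3]
(-55, -115) [486.1 -88.8] scene px [277.  259.7] [ -86.9 -108.6]
(55, 115) [613.5 132. ] scene px [391. 272.] [ 27.8 119.1]
(55, -115) [595.8 -97.3] scene px [289.8 294.2] [  23.1 -110.9]
scene shoe extremes [[279, 260], [391, 272], [291, 294]]
```

Emit:
carry_out --increments '[0, 0, -35, 0, 0, 0, 0, 0, -35, 0, 0, 0, 0, 0, -34, 0, 0, 0, 0, 0, 0, 0, 0, 0]'

```text
clock: 2.72
position: [0.4574, -0.0574, 0.0409]
ee_rot: [0.082, 2.884, -0.009]
force: [0.3, -1.5, 0.7]
width: 0.008
gripper_force: 0.0
```

The heights check out: handle middles at 119 and 121 mm, stops at 33 mm, hinge line at plate x = 55, and the shoe corners match within 2 px. First push is on the right.

Emit:
carry_out --increments '[7, -0.4, 0, 0, 0, 0, 7, -0.4, 0, 0, 0, 0, 4, -0.2, 0, 0, 0, 0, 4, -0.2, 0, 0, 0, 0, 4, -0.2, 0, 0, 0, 0, 4, -0.2, 0, 0, 0, 0, 4, -0.2, 0, 0, 0, 0, 4, -0.2, 0, 0, 0, 0, 4, -0.2, 0, 0, 0, 0]'

```text
clock: 3.85
position: [0.4969, -0.0616, 0.0416]
ee_rot: [0.085, 2.886, -0.011]
force: [-12.8, -5.8, 4.4]
width: 0.003
gripper_force: 6.5
```

```bash
cat > look.py <<'E'
from d import *
import sys
im=vision.get_image('top'); 
if len(sys.argv)>1: cv2.imwrite(sys.argv[1],cv2.resize(im[140:300,210:414],None,fx=3.5,fy=3.5)[:,:,::-1])
st=readout.observe(); t=plate(np.array(st['position'])*1000)
# far (x+) and end edges of shoe: guard against gripper occlusion by plate-frame points above z=50
m=cv2.morphologyEx(shoe(im).astype(np.uint8),cv2.MORPH_OPEN,np.ones((3,3)))
m[:, :]=cv2.bitwise_and(m,m)
c=big(m)[0]; (ctr,sz,_),P=rect_world('top',c,.05); Q=np.array([plate(p) for p in P])
# far edge: the largest plate x in 8 mm bins of y, line fit; ends: extremes along the fitted edge
b=np.round(Q[:,1]/6); F=np.array([Q[b==k][Q[b==k][:,0].argmax()] for k in np.unique(b)])
F=F[2:-2]
vx,vy,x0,y0=cv2.fitLine(F.astype(np.float32),cv2.DIST_HUBER,0,.01,.01).ravel()
if vy<0: vx,vy=-vx,-vy
u=np.array([vx,vy]); n=np.array([vy,-vx]); e=Q@u; far=n@[x0,y0]; mid=(e.min()+e.max())/2
cen=u*mid+n*(far-55)
print('die home x %.1f y %.1f slew %.3f rad len %.0f rect %s'%(cen[0]-65,cen[1],np.arctan2(-vx,vy),np.ptp(e),np.round(sz)))
for s in(-1,1): print('near face at die y',85*s,(cen-55*n+85*s*u).round(1))
print('tcp plate',t.round(1),'z',round(st['position'][2]*1000,1),'F',np.round(st['force'],1),'t',st['clock'])
E
python3 look.py pics/p1.png
```

```text
die home x -87.0 y 8.1 slew 0.100 rad len 230 rect [110. 230.]
near face at die y -85 [-68.3 -82. ]
near face at die y 85 [-85.2  87.1]
tcp plate [-76.8 -80.8] z 41.7 F [-9.5 -5.2  0.3] t 3.9
```

View pics/p1.png

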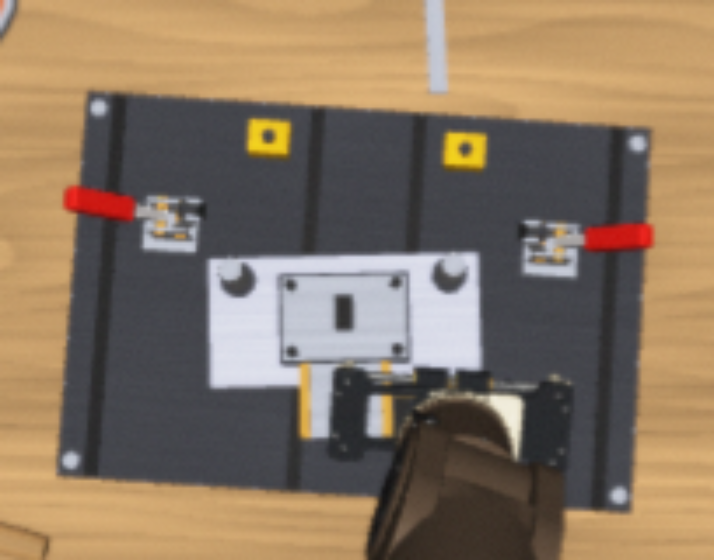

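The shut fingers are on the right end of the near face, clear of the stock guide. Slew is +0.10 rad, as intended. Now over to the left.

Emit:
carry_out --increments '[-18, 1, 0, 0, 0, 0, -17, 1, 0, 0, 0, 0, 0, 0, 35, 0, 0, 0, 0, 0, 30, 0, 0, 0, 2.4, 42, 0, 0, 0, 0, 2.4, 42, 0, 0, 0, 0, 2.4, 42, 0, 0, 0, 0, 2.4, 42, 0, 0, 0, 0, 0, 0, -35, 0, 0, 0, 0, 0, -30, 0, 0, 0, 0, 0, 0, 0, 0, 0]'

```text
clock: 5.28
position: [0.4749, 0.1092, 0.0417]
ee_rot: [0.081, 2.881, -0.012]
force: [0.3, -1.2, 0.2]
width: 0.005
gripper_force: 0.0
```

Emit:
carry_out --increments '[7, -0.4, 0, 0, 0, 0, 7, -0.4, 0, 0, 0, 0, 4, -0.2, 0, 0, 0, 0, 4, -0.2, 0, 0, 0, 0, 4, -0.2, 0, 0, 0, 0, 4, -0.2, 0, 0, 0, 0, 4, -0.2, 0, 0, 0, 0, 4, -0.2, 0, 0, 0, 0, 4, -0.2, 0, 0, 0, 0, 4, -0.2, 0, 0, 0, 0, 4, -0.2, 0, 0, 0, 0]'

```text
clock: 6.65
position: [0.5229, 0.1084, 0.0423]
ee_rot: [0.078, 2.884, -0.009]
force: [-11.0, 6.7, 3.0]
width: 0.004
gripper_force: 6.3
```

```bash
python3 look.py
```

```text
die home x -69.2 y 1.9 slew -0.079 rad len 230 rect [230. 110.]
near face at die y -85 [-65.7 -78.5]
near face at die y 85 [-52.3  91. ]
tcp plate [-60.5  90.3] z 42.5 F [-9.3  6.3 -1.5] t 6.7
```

Emit:
carry_out --increments '[-18, 1, 0, 0, 0, 0, -17, 1, 0, 0, 0, 0, 0, 0, 35, 0, 0, 0, 0, 0, 30, 0, 0, 0, -2.4, -43, 0, 0, 0, 0, -2.4, -43, 0, 0, 0, 0, -2.4, -43, 0, 0, 0, 0, -2.4, -43, 0, 0, 0, 0, 0, 0, -35, 0, 0, 0, 0, 0, -30, 0, 0, 0, 0, 0, 0, 0, 0, 0]'

```text
clock: 8.07
position: [0.4808, -0.0638, 0.0421]
ee_rot: [0.084, 2.881, -0.01]
force: [-0.2, -0.1, 0.1]
width: 0.006
gripper_force: 0.0
```

Emit:
carry_out --increments '[8, -0.4, 0, 0, 0, 0, 8, -0.4, 0, 0, 0, 0, 4, -0.2, 0, 0, 0, 0, 4, -0.2, 0, 0, 0, 0, 4, -0.2, 0, 0, 0, 0, 4, -0.2, 0, 0, 0, 0, 4, -0.2, 0, 0, 0, 0, 4, -0.2, 0, 0, 0, 0, 4, -0.2, 0, 0, 0, 0, 4, -0.2, 0, 0, 0, 0, 4, -0.2, 0, 0, 0, 0, 4, -0.2, 0, 0, 0, 0]'

```text
clock: 9.57
position: [0.5339, -0.0671, 0.042]
ee_rot: [0.084, 2.885, -0.011]
force: [-12.2, -5.6, 1.7]
width: 0.004
gripper_force: 6.0
```

```bash
python3 look.py
```

```text
die home x -51.8 y 9.0 slew 0.113 rad len 230 rect [112. 230.]
near face at die y -85 [-31.8 -81.7]
near face at die y 85 [-51.1  87.2]
tcp plate [-39.6 -84.1] z 42.2 F [-8.3 -4.9 -1.3] t 9.625
```

Emit:
carry_out --increments '[-19, 1, 0, 0, 0, 0, -19, 1, 0, 0, 0, 0, 0, 0, 35, 0, 0, 0, 0, 0, 30, 0, 0, 0, 2.4, 43, 0, 0, 0, 0, 2.4, 43, 0, 0, 0, 0, 2.4, 43, 0, 0, 0, 0, 2.4, 43, 0, 0, 0, 0, 0, 0, -35, 0, 0, 0, 0, 0, -30, 0, 0, 0, 0, 0, 0, 0, 0, 0]'

```text
clock: 11.0
position: [0.5084, 0.1083, 0.042]
ee_rot: [0.081, 2.881, -0.012]
force: [-0.2, -0.9, 0.6]
width: 0.003
gripper_force: 0.0
```

Emit:
carry_out --increments '[7, -0.4, 0, 0, 0, 0, 7, -0.4, 0, 0, 0, 0, 4, -0.2, 0, 0, 0, 0, 4, -0.2, 0, 0, 0, 0, 4, -0.2, 0, 0, 0, 0, 4, -0.2, 0, 0, 0, 0, 4, -0.2, 0, 0, 0, 0, 4, -0.2, 0, 0, 0, 0, 4, -0.2, 0, 0, 0, 0, 4, -0.2, 0, 0, 0, 0, 4, -0.2, 0, 0, 0, 0, 4, -0.2, 0, 0, 0, 0, 4, -0.2, 0, 0, 0, 0]'

```text
clock: 12.62
position: [0.5638, 0.107, 0.0422]
ee_rot: [0.078, 2.885, -0.008]
force: [-11.5, 7.0, 2.0]
width: 0.005
gripper_force: 6.2
```

```bash
python3 look.py pics/p4.png
```

```text
die home x -30.2 y 0.5 slew -0.098 rad len 230 rect [230. 112.]
near face at die y -85 [-28.2 -78.8]
near face at die y 85 [-11.7  90.4]
tcp plate [-19.6  91.2] z 42.4 F [-8.6  7.3 -1.2] t 12.675
```

View pics/p4.png

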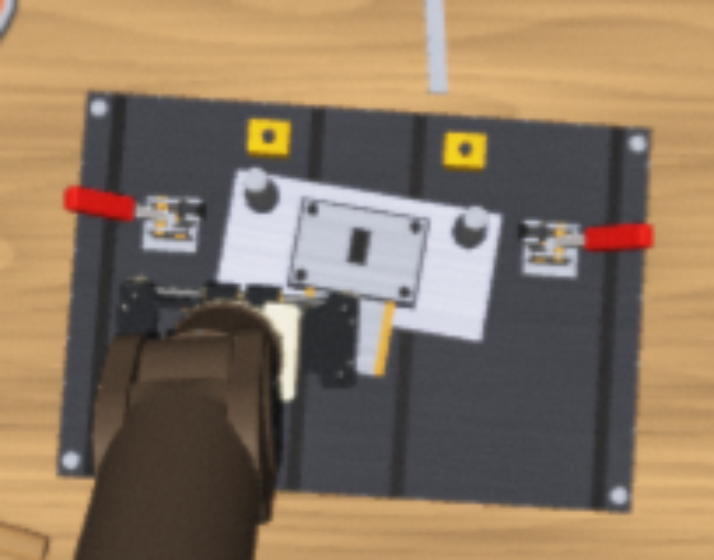

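The die is slewed right end back. The gripper body is well clear of the left clamp base (its near edge is at row 250, the body's front at row 285). Right push next.

Emit:
carry_out --increments '[-19, 1, 0, 0, 0, 0, -19, 1, 0, 0, 0, 0, 0, 0, 35, 0, 0, 0, 0, 0, 30, 0, 0, 0, -2.4, -43, 0, 0, 0, 0, -2.4, -43, 0, 0, 0, 0, -2.4, -43, 0, 0, 0, 0, -2.4, -43, 0, 0, 0, 0, 0, 0, -35, 0, 0, 0, 0, 0, -30, 0, 0, 0, 0, 0, 0, 0, 0, 0]'

```text
clock: 14.05
position: [0.5188, -0.0656, 0.042]
ee_rot: [0.084, 2.881, -0.01]
force: [-0.1, -0.2, -0.1]
width: 0.002
gripper_force: 0.0
```

Emit:
carry_out --increments '[7, -0.4, 0, 0, 0, 0, 7, -0.4, 0, 0, 0, 0, 4, -0.2, 0, 0, 0, 0, 4, -0.2, 0, 0, 0, 0, 4, -0.2, 0, 0, 0, 0, 4, -0.2, 0, 0, 0, 0, 4, -0.2, 0, 0, 0, 0, 4, -0.2, 0, 0, 0, 0, 4, -0.2, 0, 0, 0, 0, 4, -0.2, 0, 0, 0, 0, 4, -0.2, 0, 0, 0, 0, 4, -0.2, 0, 0, 0, 0]'

```text
clock: 15.55
position: [0.5697, -0.0692, 0.0418]
ee_rot: [0.085, 2.885, -0.011]
force: [-11.1, -5.7, 2.6]
width: 0.004
gripper_force: 6.0
```

```bash
python3 look.py
```

```text
die home x -13.6 y 7.6 slew 0.066 rad len 229 rect [113. 230.]
near face at die y -85 [  2.2 -80.9]
near face at die y 85 [-9.1 88.8]
tcp plate [ -3.8 -84.2] z 41.9 F [-8.5 -5.5 -1.2] t 15.6
```

Emit:
carry_out --increments '[-18, 1, 0, 0, 0, 0, -18, 1, 0, 0, 0, 0, 0, 0, 35, 0, 0, 0, 0, 0, 30, 0, 0, 0, 2.4, 43, 0, 0, 0, 0, 2.4, 43, 0, 0, 0, 0, 2.4, 43, 0, 0, 0, 0, 2.4, 43, 0, 0, 0, 0, 0, 0, -35, 0, 0, 0, 0, 0, -30, 0, 0, 0, 0, 0, 0, 0, 0, 0]'

```text
clock: 16.98
position: [0.5462, 0.1064, 0.0418]
ee_rot: [0.081, 2.881, -0.011]
force: [-0.1, 0.5, 1.4]
width: 0.002
gripper_force: 0.0
```

Emit:
carry_out --increments '[7, -0.4, 0, 0, 0, 0, 7, -0.4, 0, 0, 0, 0, 3, -0.2, 0, 0, 0, 0, 3, -0.2, 0, 0, 0, 0, 3, -0.2, 0, 0, 0, 0, 3, -0.2, 0, 0, 0, 0, 3, -0.2, 0, 0, 0, 0, 3, -0.2, 0, 0, 0, 0, 3, -0.2, 0, 0, 0, 0, 3, -0.2, 0, 0, 0, 0]'

```text
clock: 18.23
position: [0.5808, 0.1058, 0.0414]
ee_rot: [0.078, 2.886, -0.008]
force: [-12.9, 6.2, 3.7]
width: 0.006
gripper_force: 6.3
```

```bash
python3 look.py
```

```text
die home x -4.7 y 4.9 slew 0.001 rad len 230 rect [230. 113.]
near face at die y -85 [  5.4 -80.2]
near face at die y 85 [ 5.2 89.8]
tcp plate [-2.8 91.1] z 41.5 F [-10.1   7.1  -0.4] t 18.275
```

Emit:
carry_out --increments '[1.5, -0.1, 0, 0, 0, 0, 1.5, -0.1, 0, 0, 0, 0, 1.5, -0.1, 0, 0, 0, 0, 1, -0.1, 0, 0, 0, 0]'

```text
clock: 18.77
position: [0.5839, 0.1054, 0.0406]
ee_rot: [0.078, 2.891, -0.008]
force: [-22.4, 5.5, 12.9]
width: 0.004
gripper_force: 11.5
```

Emit:
carry_out --increments '[-12, 1, 0, 0, 0, 0, -12, 1, 0, 0, 0, 0, 0, 0, 35, 0, 0, 0, 0, 0, 30, 0, 0, 0, -2.4, -43, 0, 0, 0, 0, -2.4, -43, 0, 0, 0, 0, -2.4, -43, 0, 0, 0, 0, -2.4, -43, 0, 0, 0, 0, 0, 0, -35, 0, 0, 0, 0, 0, -30, 0, 0, 0, 0, 0, 0, 0, 0, 0]'

```text
clock: 20.15
position: [0.5552, -0.067, 0.0413]
ee_rot: [0.084, 2.882, -0.01]
force: [0.0, -0.5, -0.1]
width: 0.005
gripper_force: 0.0
```

```bash
python3 look.py
```

```text
die home x -3.1 y 4.2 slew -0.015 rad len 230 rect [230. 113.]
near face at die y -85 [  5.7 -79.9]
near face at die y 85 [ 8.2 90.1]
tcp plate [-18.1 -82.8] z 42.6 F [0.2 0.1 0.5] t 20.2
```

The left end is on its stop (force rose from 13 to 22 N). Now the right end.

Emit:
carry_out --increments '[6, -0.3, 0, 0, 0, 0, 6, -0.3, 0, 0, 0, 0, 2, -0.1, 0, 0, 0, 0, 2, -0.1, 0, 0, 0, 0, 1.5, -0.1, 0, 0, 0, 0, 1.5, -0.1, 0, 0, 0, 0, 1, -0.1, 0, 0, 0, 0]'

```text
clock: 21.08
position: [0.5734, -0.0677, 0.0419]
ee_rot: [0.083, 2.884, -0.009]
force: [-13.7, -1.1, 7.7]
width: 0.006
gripper_force: 6.5
```

```bash
python3 look.py
```

```text
die home x -2.1 y 4.4 slew 0.002 rad len 230 rect [230. 113.]
near face at die y -85 [  8.1 -80.7]
near face at die y 85 [ 7.8 89.3]
tcp plate [ -0.8 -82.6] z 41.9 F [-13.3  -1.3   6.7] t 21.125
```

Emit:
carry_out --increments '[1, -0.1, 0, 0, 0, 0, 1, -0.1, 0, 0, 0, 0, 1, -0.1, 0, 0, 0, 0]'

```text
clock: 21.5
position: [0.5745, -0.0678, 0.0413]
ee_rot: [0.083, 2.888, -0.008]
force: [-19.8, -0.1, 10.8]
width: 0.006
gripper_force: 9.8
```

```bash
python3 look.py
```

```text
die home x -1.3 y 4.6 slew 0.014 rad len 231 rect [230. 113.]
near face at die y -85 [  9.8 -81.2]
near face at die y 85 [ 7.5 88.8]
tcp plate [  0.2 -82.6] z 41.3 F [-17.9  -1.1   9.9] t 21.55
```

Emit:
carry_out --increments '[-13, 0.7, 0, 0, 0, 0, -13, 0.7, 0, 0, 0, 0, 0, 0, 45, 0, 0, 0, 0, 0, 45, 0, 0, 0, 0, 0, 40, 0.007, 0.131, 0, 0, 0, 0, 0.007, 0.131, 0, 0, 0, 0, 0, 0, 0]'

```text
clock: 22.42
position: [0.5562, -0.0658, 0.171]
ee_rot: [0.086, 3.133, -0.0]
force: [-0.5, -0.2, -0.9]
width: 0.008
gripper_force: 0.0
```

```bash
python3 look.py pics/p9.png; python3 -c "
from h import *
print(np.round(readout.observe()['joints'],2))"
```

```text
die home x -1.8 y 37.1 slew -0.002 rad len 165 rect [165. 113.]
near face at die y -85 [  8.1 -47.8]
near face at die y 85 [  8.3 122.2]
tcp plate [-19.6 -82.2] z 170.2 F [-0.5  0.5 -0. ] t 22.475
[-0.36  0.4   0.52  1.85 -0.24  0.95  1.78]
```

View pics/p9.png

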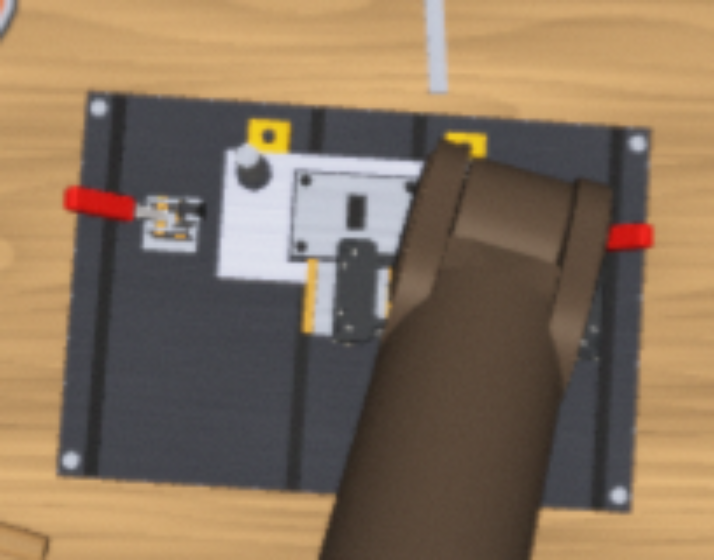

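The left side looks square on its stop, but the arm hides the right. I'll move over the right handle, turning the fingers a quarter so they are narrow along it, then look again before pressing.

Emit:
carry_out --increments '[7.3, -14.7, 0, 0, 0, -0.175, 7.3, -14.7, 0, 0, 0, -0.175, 7.3, -14.7, 0, 0, 0, -0.175, 7.3, -14.7, 0, 0, 0, -0.175, 7.3, -14.7, 0, 0, 0, -0.175, 7.3, -14.7, 0, 0, 0, -0.175, 7.3, -14.7, 0, 0, 0, -0.175, 7.3, -14.7, 0, 0, 0, -0.175, 7.3, -14.7, 0, 0, 0, -0.17, 0, 0, 0, 0, 0, 0]'

```text
clock: 23.72
position: [0.6186, -0.2, 0.1699]
ee_rot: [2.281, 2.152, -0.007]
force: [-0.7, 0.3, -0.5]
width: 0.003
gripper_force: 0.0
```

```bash
python3 look.py pics/p10.png; python3 -c "
from h import *
print(np.round(readout.observe()['joints'],2))"
```

```text
die home x -1.2 y 4.5 slew 0.016 rad len 231 rect [230. 113.]
near face at die y -85 [ 10.2 -81.4]
near face at die y 85 [ 7.4 88.6]
tcp plate [  51.6 -211.2] z 170.0 F [-0.6  0.6  0.2] t 23.775
[-0.32  0.66  0.91  1.63 -0.56  1.13  0.67]
```

View pics/p10.png

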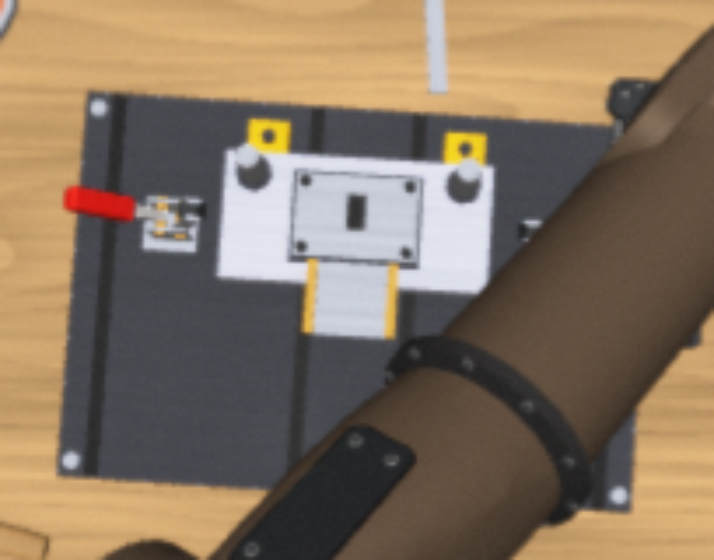

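The die reads home x -1.2, y +4.5 and slew +0.016. That is inside tolerance, but the left end may be 1–2 mm off its stop. There is plenty of time, so I'll seat it with one gentle push closer in on the left (die y about 66), where the other end won't pivot away.

Emit:
carry_out --increments '[-6.2, 31.9, 0, 0, 0, 0.174, -6.2, 31.9, 0, 0, 0, 0.174, -6.2, 31.9, 0, 0, 0, 0.174, -6.2, 31.9, 0, 0, 0, 0.174, -6.2, 31.9, 0, 0, 0, 0.174, -6.2, 31.9, 0, 0, 0, 0.174, -6.2, 31.9, 0, 0, 0, 0.174, -6.2, 31.9, 0, 0, 0, 0.174, -6.2, 31.9, 0, 0, 0, 0.174, 0, 0, 0, -0.007, -0.131, 0, 0, 0, 0, -0.007, -0.131, 0, 0, 0, 0, 0, 0, 0]'

```text
clock: 25.28
position: [0.5602, 0.0894, 0.1698]
ee_rot: [0.079, 2.875, -0.006]
force: [-0.4, 0.5, 0.3]
width: 0.007
gripper_force: 0.0
```

```bash
python3 look.py
python3 - <<'E'
from d import *
im=vision.get_image('top'); h=cv2.cvtColor(im,cv2.COLOR_RGB2HSV)
y=(h[:,:,0]>20)&(h[:,:,0]<32)&(h[:,:,1]>150)&(h[:,:,2]>120); y[:165]=0;y[195:]=0
for c in big(y,2): P=rect_world('top',c,.046)[1]; Q=np.array([plate(p) for p in P]); print(Q.min(0).round(1),Q.max(0).round(1))
E
```

```text
die home x -1.6 y 4.5 slew 0.006 rad len 230 rect [230. 113.]
near face at die y -85 [  8.9 -80.9]
near face at die y 85 [ 7.9 89.1]
tcp plate [-21.1  73.7] z 170.7 F [ 0.  -0.2 -0.2] t 25.325
[122.8  67.1] [148.3 102. ]
[ 123.8 -102.3] [148.5 -67.7]
```

Emit:
carry_out --increments '[0, 0, -43, 0, 0, 0, 0, 0, -43, 0, 0, 0, 0, 0, -42, 0, 0, 0, 0, 0, 0, 0, 0, 0, 6, -0.3, 0, 0, 0, 0, 6, -0.3, 0, 0, 0, 0, 3, -0.2, 0, 0, 0, 0, 2, -0.1, 0, 0, 0, 0, 2, -0.1, 0, 0, 0, 0, 1.5, -0.1, 0, 0, 0, 0]'

```text
clock: 26.62
position: [0.5822, 0.0876, 0.0419]
ee_rot: [0.086, 2.877, -0.008]
force: [-9.9, 1.5, 4.4]
width: 0.006
gripper_force: 4.8
```

Emit:
carry_out --increments '[1, -0.1, 0, 0, 0, 0, 1, -0.1, 0, 0, 0, 0, 1, -0.1, 0, 0, 0, 0]'

```text
clock: 27.0
position: [0.5826, 0.0875, 0.0409]
ee_rot: [0.086, 2.881, -0.009]
force: [-15.2, 2.3, 8.7]
width: 0.007
gripper_force: 7.6
```

```bash
python3 look.py
```

```text
die home x -1.3 y 4.4 slew 0.014 rad len 230 rect [230. 113.]
near face at die y -85 [  9.8 -81.4]
near face at die y 85 [ 7.5 88.6]
tcp plate [-0.3 73. ] z 41.0 F [-14.2   1.4   7.4] t 27.05
```

The tool gained only 0.4 mm for 3 mm commanded, so the die is hard against both stops. Now back off, lift and go to the left handle.

Emit:
carry_out --increments '[-13, 0.7, 0, 0, 0, 0, -13, 0.7, 0, 0, 0, 0, 0, 0, 45, 0, 0, 0, 0, 0, 45, 0, 0, 0, 0, 0, 40, 0.007, 0.131, 0, 0, 0, 0, 0.007, 0.131, 0, 9.9, 14.7, 0, 0, 0, -0.175, 9.9, 14.7, 0, 0, 0, -0.175, 9.9, 14.7, 0, 0, 0, -0.175, 9.9, 14.7, 0, 0, 0, -0.175, 9.9, 14.7, 0, 0, 0, -0.175, 9.9, 14.7, 0, 0, 0, -0.175, 9.9, 14.7, 0, 0, 0, -0.175, 9.9, 14.7, 0, 0, 0, -0.175, 9.9, 14.7, 0, 0, 0, -0.17, 0, 0, 0, 0, 0, 0]'

```text
clock: 29.05
position: [0.6507, 0.2223, 0.1699]
ee_rot: [2.277, 2.152, -0.013]
force: [0.2, -1.4, -0.2]
width: 0.006
gripper_force: 0.0
```

```bash
python3 look.py
```

```text
die home x -0.9 y 4.7 slew 0.016 rad len 231 rect [231. 115.]
near face at die y -85 [ 10.4 -81.1]
near face at die y 85 [ 7.7 88.8]
tcp plate [ 59.6 209.9] z 170.2 F [-0.1 -0.6 -0.3] t 29.1
```

Emit:
carry_out --increments '[-4.5, 0.3, 0, 0, 0, 0, 0, 0, -12, 0, 0, 0, 0, 0, -12, 0, 0, 0, 0, 0, -8, 0, 0, 0, 0, 0, -8, 0, 0, 0, 0, 0, -8, 0, 0, 0, 0, 0, -8, 0, 0, 0, 0, 0, -8, 0, 0, 0, 0, 0, -8, 0, 0, 0, 0, 0, -6, 0, 0, 0, 0, 0, -4, 0, 0, 0, 0, 0, -2, 0, 0, 0, 0, 0, 0, 0, 0, 0]'

```text
clock: 30.72
position: [0.6462, 0.221, 0.0865]
ee_rot: [2.281, 2.148, -0.013]
force: [0.3, -0.3, -0.4]
width: 0.007
gripper_force: 0.0
```

Emit:
carry_out --increments '[0, 0, -2, 0, 0, 0, 0, 0, -2, 0, 0, 0, 0, 0, -1, 0, 0, 0]'

```text
clock: 31.1
position: [0.6466, 0.2214, 0.0826]
ee_rot: [2.281, 2.149, -0.011]
force: [-4.5, 0.8, 14.8]
width: 0.008
gripper_force: 6.9
```

It's down hard at 82.6 mm (15 N). Now the right handle.

Emit:
carry_out --increments '[0, 0, 44, 0, 0, 0, 0, 0, 45, 0, 0, 0, -2.5, -42, 0, 0, 0, 0, -2.5, -42, 0, 0, 0, 0, -2.5, -42, 0, 0, 0, 0, -2.5, -42, 0, 0, 0, 0, -2.5, -42, 0, 0, 0, 0, -2.5, -42, 0, 0, 0, 0, -2.5, -42, 0, 0, 0, 0, -2.5, -42, 0, 0, 0, 0, -2.5, -42, 0, 0, 0, 0, -2.5, -42, 0, 0, 0, 0, 0, 0, 0, 0, 0, 0]'

```text
clock: 32.72
position: [0.6197, -0.2039, 0.1711]
ee_rot: [2.287, 2.14, -0.015]
force: [-0.1, 1.2, 0.3]
width: 0.002
gripper_force: 0.0
```

```bash
python3 look.py
```

```text
die home x -1.0 y 4.5 slew 0.015 rad len 231 rect [230. 115.]
near face at die y -85 [ 10.3 -81.3]
near face at die y 85 [ 7.7 88.7]
tcp plate [  53.7 -213. ] z 170.7 F [ 1.2 -0.1  0.1] t 32.775
```

Emit:
carry_out --increments '[1, 3, 0, 0, 0, 0, 0, 0, -12, 0, 0, 0, 0, 0, -12, 0, 0, 0, 0, 0, -8, 0, 0, 0, 0, 0, -8, 0, 0, 0, 0, 0, -8, 0, 0, 0, 0, 0, -8, 0, 0, 0, 0, 0, -8, 0, 0, 0, 0, 0, -8, 0, 0, 0, 0, 0, -6, 0, 0, 0, 0, 0, -4, 0, 0, 0, 0, 0, -2, 0, 0, 0, 0, 0, -2, 0, 0, 0, 0, 0, -2, 0, 0, 0, 0, 0, -1, 0, 0, 0]'

```text
clock: 34.65
position: [0.6224, -0.196, 0.0824]
ee_rot: [2.281, 2.148, -0.012]
force: [-3.5, 0.3, 14.0]
width: 0.008
gripper_force: 7.0
```

Down hard at 82.4 mm as well. I'll lift clear, move back toward the robot and verify.

Emit:
carry_out --increments '[0, 0, 45, 0, 0, 0, 0, 0, 45, 0, 0, 0, 0, 0, 30, 0, 0, 0, -40, -10, 0, 0, 0, 0, -40, -10, 0, 0, 0, 0, -40, -10, 0, 0, 0, 0, -40, -10, 0, 0, 0, 0, -30, -10, 0, 0, 0, 0, 0, 0, 0, 0, 0, 0]'

```text
clock: 35.78
position: [0.4302, -0.2463, 0.2018]
ee_rot: [2.285, 2.146, -0.01]
force: [-0.1, -0.0, 0.6]
width: 0.008
gripper_force: 0.0
```

```bash
python3 look.py pics/p12.png
python3 - <<'E'
from h import *
im=vision.get_image('scene'); cv2.imwrite('pics/s12.png',cv2.resize(im[190:400,180:500],None,fx=2.4,fy=2.4)[:,:,::-1])
E
```

```text
die home x -1.1 y 4.5 slew 0.011 rad len 231 rect [230. 115.]
near face at die y -85 [  9.8 -81. ]
near face at die y 85 [ 8. 89.]
tcp plate [-132.1 -268.3] z 201.9 F [ 0.6 -0.5  0.2] t 35.825
```

View pics/s12.png

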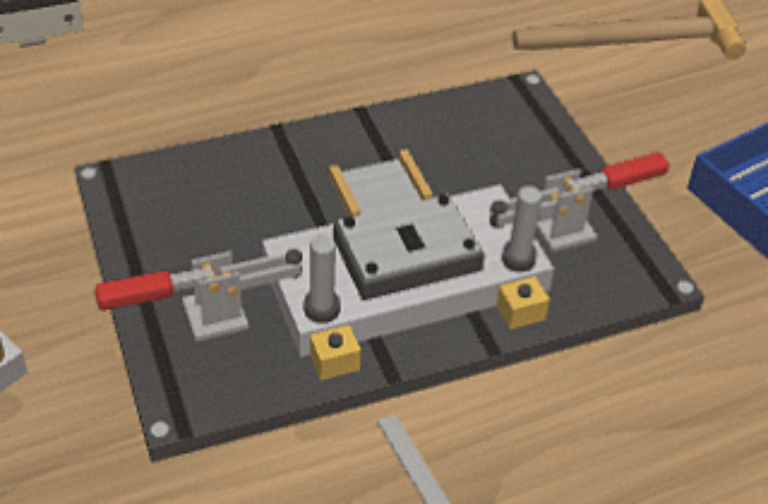

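View pics/p12.png

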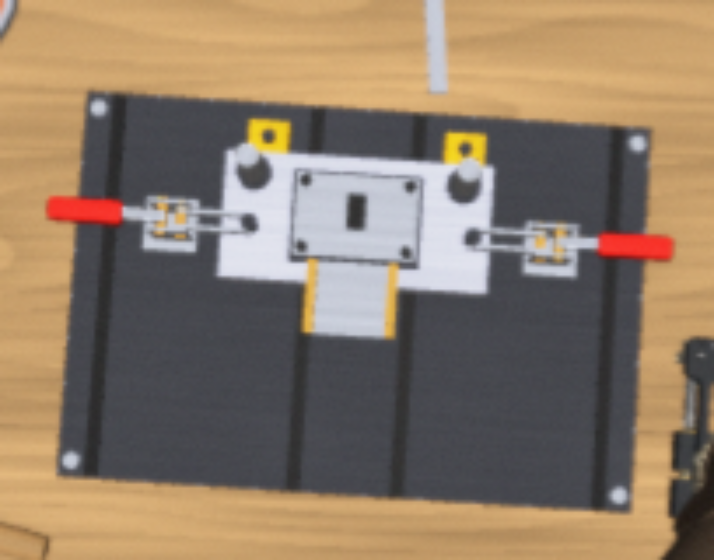

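The die sits square against both stops (scene crop: stops at (335,350) and (523,300)). Both handles are level with their arms on the shoe, and the gripper is clear of everything at (695,430) in the top crop.

```bash
python3 -c "
from cell import arm
print(arm.sign_off())"
```

```text
the job is handed in; nothing more can be done
None
```

I handed the job in at about 36 s: the die is against both stops (camera reads about 1 mm short of home, 4.5 mm to the left, 0.011 rad off square), both clamp handles are pressed fully down and the robot is clear; `sign_off` returned no verdict.

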